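Load the wire winder's bobbin and set its display

ROBOT

A 6-joint arm with a two-finger parallel gripper is mounted at the origin on the work surface. World frame = base frame: x ahead of the robot, y to its left, z up, the work surface at z = 0. Lengths are in mm, angles in rad, forces in N, time in s.
With the tool pointing down it reaches from about 400 to 925 mm from the base axis. Payload 12.5 kg.
Tool frame: the origin (TCP) lies midway between the tips of the shut fingers; the grasp point (between the pads) lies 19 mm behind it; z points along the fingers, y is the line along which they close (so a half turn about z gives the same grasp; the last joint's range is limited). The gripper opens to 95 mm and grips with 3 to 60 N. Pads are 20 mm wide; open, the fingers measure 119 mm over their backs; the gripper's body (75 mm by 180 mm) begins 59 mm behind the grasp point.
Start: joints at [1.074, 0.491, 1.559, -0, 1.092, -0.106], TCP at [238.065, 577.903, 214.661] pointing down, gripper open.
Joint ranges: [-3.1, 3.1], [-0.84, 2.19], [0.05, 2.79], [-1.13, 4.28], [0.06, 2.93], [-2.69, 2.69]. Speed limits (rad/s): [2.22, 2.22, 2.79, 3.14, 3.14, 3.14].

INTERFACE

Orientations are given as [roll, pitch, yaw] about the fixed x, y, z axes, in that order (R = Rz(yaw) Ry(pitch) Rx(roll)).
In Python, from cell import env gives the robot as it stands.
- The arm moves only by the tool arm_command, never from a script. Its argument "targets" is a list of rows, each a list of 5 numbers: the shift along the tool's x, y, z in mm, then the turn about the tool's z in degrees, then the opening, from 0 (shut) to 1 (fully open). In form: [[tx, ty, tz, roll, fingers], ...]. A call has 1 to 5 rows; each row is the pose to reach, as a shift and turn from the pose commanded when the call began, along the tool's axes at that moment; what a row does not reach only later rows make up. A row lasts 1/10 s, in which the tool goes at most 50 mm and 8.59 degrees, less where a joint would pass 70% of its speed; a pose out of reach is approached as far as the arm can. A call with a gripper value outside its range is refused whole. The fingers move at their own pace and stop on an object; the grip force is fixed at half the most. Time passes only in rows, so rows that repeat a pose let the fingers close. It gives the time, the measured TCP pose, the force, the opening and the grip force at its end, in the units of the state.
- env.state(): the state, without advancing time (a new reading comes with each control period).
- env.read_camera(name): name is "scene" or "side" or "wrist"; returns a dict with "frame" (384x512x3 uint8, red, green, blue), "vertical_fov" (degrees; the focal length in pixels is half the picture's height over the tangent of half this angle, whatever the lens; pixels are square), "cx", "cy" (the principal point, pixels), "k1" (the pictures are not rectified: a ray, as slopes to the right and down, at radius r is drawn at 1 + k1 r^2 times it, then the intrinsics apply), "world_from_camera" (4x4, takes a point from camera to world coordinates); the wrist camera has in their place "hand_eye" (4x4, takes a point from camera to tool coordinates, whose origin is the TCP and whose axes are the flange's). Camera axes: x right, y down, z forward; pixel columns grow to the right and rows downward; lengths in mm; the calibration is good to about 2 mm. A picture is of the moment at which its call begins: read the wrist's pose just before it. There is no depth.
- env.job_done(): hands the job in; it is judged then, once.
The state is a dict: "t": time; "joints": joint angles; "qvel": joint speeds; "tau": joint torques, N m; "eef_pos": TCP position; "tcp_rot": TCP orientation; "ft_force": force on the tool from outside, world axes, zero at the start; "moment": the same for the moment, N m; "opening": opening from 0.0 (shut) to 1.0 (fully open); "grip_force": force on a finger pad.
Only numpy, scipy, OpenCV 4.12 (cv2) and the standard library are available. Lean on these libraries where they do the work, as an engineer would, in place of code of your own. Each camera call takes 0.05 s, during which the arm holds its last target. There are 200 camera calls.

TASK

Get the bench wire winder ready: pick up the white bobbin with the red band, slide it flange down over the winder's upright brass spindle and guide it all the way down onto the seat before letting go of it (do not let it drop). Then raise the winder's flip-up display (it has an orange pull tab) until it stands 60 degrees up from lying flat on the deck, and leave it standing there. Leave the blue bobbin, the bead dish and the pliers where they are.

Things in the scene. Friction and masses are not known exactly. Their poses are not given: they have to be found in the camera images.
- bobbin: White plastic bobbin with a red band round its upper end (76 to 86 mm up), 90 mm tall, a round barrel 40 mm in outer diameter standing on a 64 mm wide, 6 mm thick foot flange, with a straight 26 mm through bore; about 0.12 kg. It starts upright on the table, to the left or the right of the winder. Origin: centre of its underside; z up along its bore.
- winder: Grey bench wire winder, fixed: a deck 140 mm deep (x) by 260 mm wide (y), its top 45 mm above the table. Origin: centre of its underside on the table; x points from its front (robot side) to its back, y to its left, z up. The spindle stands 75 mm left of the middle, the display lies on the right half.
- spindle_seat (a point): Centre of the top face of the dark steel seat disc (60 mm wide) at the foot of the spindle, 50 mm above the table; axes as the winder's. The fixed brass spindle rises from here, 23 mm in diameter and 85 mm high, its top 8 mm tapering to 12 mm wide. A bobbin that is home rests its underside here, with the spindle's tip 5 mm below the bobbin's upper rim.
- spindle_tip (a point): Top end of the spindle, on its axis, 85 mm above spindle_seat.
- display (a joint): Hinge of the flip-up display, a black panel 100 mm long (x), 108 mm wide, 12 mm thick, hinged along its back edge. 0 = lying flat on the deck, grows as its front edge with the tab is raised (rad; pi/2 = upright, 2.0 = stop). It starts between 0 and 0.25. The hinge is stiff: about 3 to 5 N at the tab moves it, and it stays where it is left.
- display_hinge (a point): Middle of the display's hinge line, which is parallel to the winder's y, 54 mm above the table; turns with the display: at joint value 0 its axes are the winder's.
- display_tab (a point): Centre of the orange pull tab, a short round bar 18 mm in diameter and 24 mm long, lying parallel to the hinge, on a 10 mm wide stalk in front of the display's free edge, 40 mm from that edge and 140 mm from the hinge line. Lying flat it is just in front of the deck, 54 mm above the table. Pinched from above by its flat ends it can turn between the fingers as the display rises.
- blue_bobbin: Bystander: blue bobbin with a white band, 90 mm tall, a round barrel 40 mm in outer diameter standing on a 64 mm wide, 6 mm thick foot flange; its bore is too narrow for the spindle. It stands on the side of the winder away from the white one (one stands left, the other right). Origin: centre of its underside.
- dish: Bystander: white ceramic dish, 84 mm wide, 22 mm high, with beads in it, far left on the table. Origin: centre of its underside.
- pliers: Bystander: pliers with red handles, 160 mm long, 66 mm wide and 14 mm high, lying far right. Origin: middle of its length, at table height; x towards the jaws.
There are look-alikes about, which are no part of the job. Of the things shaped like the bobbin, the white one is meant.

How it is judged (in metres and radians):
On the way, in this order (a step that is already met when the one before it is completed fails the run):
1. the white bobbin, held by the fingers, is threaded part way over the spindle (its underside 30 to 80 mm above the seat, on the spindle's axis) (z of bobbin in the frame of spindle_seat between 0.03 and 0.08 m and horizontal distance between bobbin and spindle_seat below 0.008 m and contact force between the fingers and bobbin above 0.5 N), for 0.1 s.
2. it is brought down to the seat (within 5 mm) with the fingers still on it (z of bobbin in the frame of spindle_seat below 0.005 m and horizontal distance between bobbin and spindle_seat below 0.004 m and contact force between the fingers and bobbin above 0.5 N), for 0.1 s.
3. the display is raised to 60 degrees (53 to 67) with the bobbin home and no longer held (value of joint display between 0.925 and 1.17 rad and z of bobbin in the frame of spindle_seat between -0.004 and 0.004 m and horizontal distance between bobbin and spindle_seat below 0.004 m and angle between bobbin's own z axis and vertical below 0.06 rad and contact force between the fingers and bobbin below 0.2 N), for 0.3 s.
At the end, for the whole second after the job is handed in: The white bobbin is at rest upright on the spindle, its underside on the seat within 4 mm; the display stands still between 53 and 67 degrees (0.925 to 1.17 rad); the blue bobbin, dish and pliers are within 30 mm of where they started (z of bobbin in the frame of spindle_seat between -0.004 and 0.004 m and horizontal distance between bobbin and spindle_seat below 0.004 m and angle between bobbin's own z axis and vertical below 0.06 rad and value of joint display between 0.925 and 1.17 rad and linear speed of bobbin below 0.02 m/s and velocity of joint display between -0.05 and 0.05 rad/s and distance of each of blue_bobbin, dish, pliers from where it was at the start of the episode below 0.03 m); the robot touches nothing.
It fails at once if the blue bobbin is moved by more than 30 mm (distance of blue_bobbin from where it was at the start of the episode above 0.03 m).
It fails at once if the bead dish is moved by more than 30 mm (distance of dish from where it was at the start of the episode above 0.03 m).
It fails at once if the pliers is moved by more than 30 mm (distance of pliers from where it was at the start of the episode above 0.03 m).
It fails at once if the blue bobbin is tipped (angle between blue_bobbin's own z axis and vertical above 0.3 rad).
It also fails if it takes over 72 s, if anything falls off the work surface, if the arm or the gripper's body presses on something with over 40 N, if the wrist force passes 120 N, or if a joint passes its speed limit or range.

## Working session

There is one attempt and no reset: what is moved stays moved. The work goes in short steps, Python scripts to look and compute and a tool call to move; the robot and the scene stay as the last step left them, time stands still between calls to the robot, and variables do not carry over. Pictures are saved under pics/ and viewed, at most 10 in all, crops included, and the job is handed in when it is done.

Besides the shell and the picture viewer there is one more tool, called after "Call:" as name(argument=value, ...) on one line, values as JSON. arm_command: Moves the arm, as the interface text tells. Its arguments: {"type":"object","properties":{"targets":{"type":"array","items":{"type":"array","items":{"type":"number"}}}},"required":["targets"]}

```bash
mkdir -p pics
cat > h.py <<'E'
import numpy as np, cv2
from cell import env
from scipy.spatial.transform import Rotation as R
def snap(name,fn):
    s=env.state(); d=env.read_camera(name)
    cv2.imwrite('pics/'+fn,d['frame'][:,:,::-1]); 
    if name=='wrist':
        T=np.eye(4);T[:3,:3]=R.from_euler('xyz',s['tcp_rot']).as_matrix();T[:3,3]=s['eef_pos'];d['world_from_camera']=T@np.array(d['hand_eye'])
    d={k:v for k,v in d.items() if k!='frame'}
    np.save('pics/'+fn+'.npy',d,allow_pickle=True); return d
def load(fn): return np.load('pics/'+fn+'.npy',allow_pickle=True).item()
def K(d):
    f=192/np.tan(np.radians(d['vertical_fov'])/2); return np.array([[f,0,d['cx']],[0,f,d['cy']],[0,0,1]]),np.array([d['k1'],0,0,0,0.])
def ray(d,uv):
    k,D=K(d); p=cv2.undistortPoints(np.array([[uv]],float),k,D)[0,0]
    T=np.array(d['world_from_camera']); r=T[:3,:3]@np.array([p[0],p[1],1]); return T[:3,3],r/np.linalg.norm(r)
def atz(d,uv,z):
    o,r=ray(d,uv); return o+r*(z-o[2])/r[2]
def proj(d,P):
    k,D=K(d);T=np.linalg.inv(np.array(d['world_from_camera']))
    return cv2.projectPoints(np.array(P,float).reshape(-1,1,3),cv2.Rodrigues(T[:3,:3])[0],T[:3,3],k,D)[0][:,0]
def tri(*obs):
    A=0;b=0
    for d,uv in obs:
        o,r=ray(d,uv);M=np.eye(3)-np.outer(r,r);A=A+M;b=b+M@o
    p=np.linalg.solve(A,b); return p,[np.linalg.norm((np.eye(3)-np.outer(ray(d,uv)[1],ray(d,uv)[1]))@(p-ray(d,uv)[0])) for d,uv in obs]
E
python3 - <<'E'
from h import *
for n in['scene','side']:
    d=snap(n,n+'0.png'); print(np.round(d['world_from_camera'],2).tolist(),d['vertical_fov'],d['k1'])
a=cv2.imread('pics/scene0.png');b=cv2.imread('pics/side0.png')
s=env.state();print(s)
E
```

```text
[[0.6, 0.69, -0.41, 1107.64], [0.8, -0.52, 0.3, -453.11], [-0.01, -0.51, -0.86, 1302.55], [0.0, 0.0, 0.0, 1.0]] 47.50825255743406 0.0016461134157524898
[[0.85, -0.38, 0.37, 52.19], [-0.53, -0.6, 0.6, -803.74], [-0.01, -0.7, -0.71, 1054.69], [0.0, 0.0, 0.0, 1.0]] 47.36114122465949 -0.14612586721884083
{'t': 0.1, 'joints': array([ 1.07437151e+00,  4.91515289e-01,  1.55936941e+00, -2.02357301e-05,
        1.09169480e+00, -1.05574076e-01]), 'qvel': array([-0.00029314, -0.0018608 , -0.00029436,  0.00135549, -0.00057808,
       -0.00020841]), 'tau': array([ 2.53993014e-03, -6.13624048e+01, -2.58605397e+01,  6.93832571e-02,
        4.69840458e-02, -4.57227975e-05]), 'eef_pos': array([237.98024022, 577.69826659, 214.11681321]), 'tcp_rot': array([-3.14060941e+00, -8.61440594e-05,  2.75075121e+00]), 'ft_force': array([ 0.36598205, -0.32286831, -0.04068121]), 'moment': array([0.0831396 , 0.0480645 , 0.01274343]), 'grip_force': 0.0, 'opening': 1.0015303703004286}
```

View pics/scene0.png

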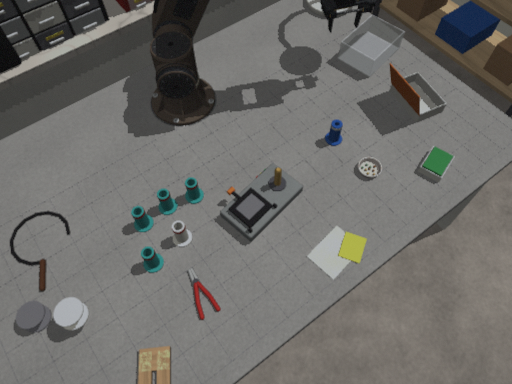

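View pics/side0.png

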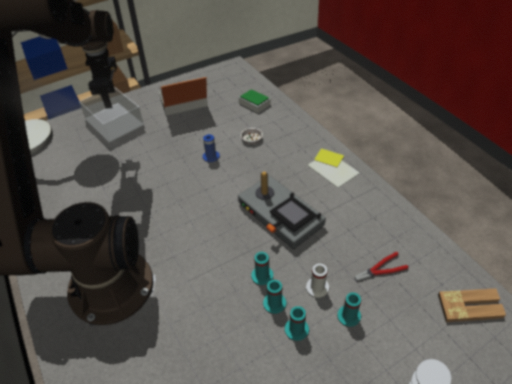

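The scene view shows the white bobbin at about (181,233) among four teal ones, with the winder at (262,203), spindle at (278,177) and tab at (231,190). In the side view, the white bobbin is at (319,280), the spindle at (265,183) and the tab at (271,229). I'll enlarge crops of both.

Run:
```python
import cv2,numpy as np
a=cv2.imread('pics/scene0.png')[150:280,120:310];b=cv2.imread('pics/side0.png')[160:350,230:420]
cv2.imwrite('pics/c1.png',cv2.resize(a,None,fx=4,fy=4,interpolation=cv2.INTER_CUBIC))
cv2.imwrite('pics/c2.png',cv2.resize(b,None,fx=3.1,fy=3.1,interpolation=cv2.INTER_CUBIC))
```

```text
(no output)
```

View pics/c1.png

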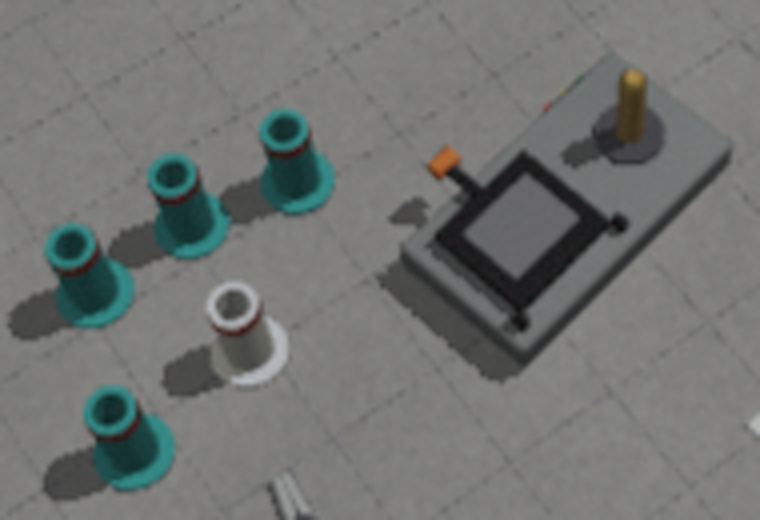

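View pics/c2.png

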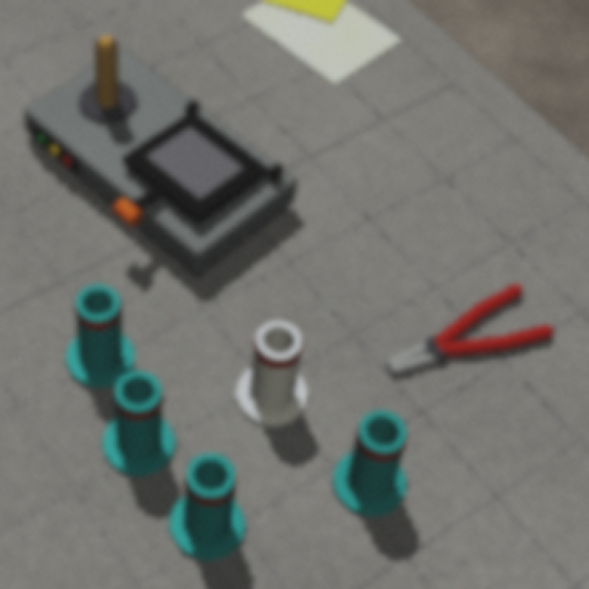

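Run:
```python
from h import *
A=load('scene0.png');B=load('side0.png')
fa=lambda u:[(u[0]+.5)/4-.5+120,(u[1]+.5)/4-.5+150]
fb=lambda u:[(u[0]+.5)/3.1-.5+230,(u[1]+.5)/3.1-.5+160]
pts={'white':((236,306),(279,342)),'tip':((633,75),(107,41)),'seat':((629,134),(108,102)),'tab':((444,163),(127,210)),
't1':((286,130),(98,303)),'t2':((175,176),(139,391)),'t3':((74,248),(211,477)),'t4':((112,411),(382,432)),'postL':((618,224),(192,110)),'postR':((517,321),(277,175)),
'blackFL':((524,155),(126,160)),'blackFR':((437,238),(201,220))}
for k,(a,b) in pts.items():
    p,e=tri((A,fa(a)),(B,fb(b))); print(k,p.round(1),np.round(e,1))
for a,z in(((612,55),45),((732,150),45),((525,355),45),((403,252),45)): print('corner',atz(A,fa(a),z).round(1))
print(atz(A,(335,138),0),atz(A,(370,168),15))
```

```text
white [ 497.5 -312.4   85.7] [2.1 2.1]
tip [540.6  39.  136.4] [2.9 2.9]
seat [540.9  38.8  48.3] [1.4 1.4]
tab [ 476.3 -103.5   60.6] [0.5 0.5]
t1 [ 387.9 -196.9   87.8] [1.5 1.5]
t2 [ 370.6 -291.    87.5] [1.5 1.5]
t3 [ 377.2 -387.1   84.4] [1.6 1.6]
t4 [ 515.7 -430.4   87.1] [1.1 1.1]
postL [604.6 -22.3  54.1] [0.9 0.9]
postR [ 625.4 -139.1   54.6] [1.6 1.6]
blackFL [509.5 -46.9  58.9] [1.5 1.5]
blackFR [ 529.4 -148.4   58.4] [1.7 1.7]
corner [467.2  78.8  45. ]
corner [602.6 100.6  45. ]
corner [ 648.1 -147.3   45. ]
corner [ 516.1 -172.6   45. ]
[494.48945459 351.00347642   0.        ] [672.84379671 351.90598907  15.        ]
```

Heights check out: bobbin top about 86, tip 136, seat 48 and hinge 54 mm. The winder's yaw is about 0.18 rad. I'll set out towards the bobbin and look with the wrist camera on the way.

```bash
cat >> h.py <<'E'
def go(tgt,yaw=None):
    s=env.state();M=R.from_euler('xyz',s['tcp_rot']).as_matrix();p=np.array(s['eef_pos'])
    d=M.T@(np.array(tgt,float)-p); y=s['tcp_rot'][2]; r=0 if yaw is None else -np.degrees(yaw-y)
    print('pos',p.round(1),'yaw',round(y,3),'shift',d.round(1),'roll',round(r,1),'f',s['ft_force'].round(1),'t',s['t'])
def plan(W,yaws):
    s=env.state();p=np.array(s['eef_pos']);y=s['tcp_rot'][2]
    for w,yw in zip(W,yaws):
        M=R.from_euler('xyz',[np.pi,0,y]).as_matrix();print((M.T@(np.array(w)-p)).round(0),round(-np.degrees(yw-y),1));p=np.array(w,float);y=yw
E
python3 - <<'E'
from h import *
y=2.751;q=np.radians(42)
plan([(430,430,214),(520,195,230),(520,-60,230),(500,-312,214)],[y-q,y-2*q,y-3*q,.178])
E
```

```text
[-234.  -63.    0.] 42.0
[-251.  -20.  -16.] 42.0
[-245.   72.    0.] 42.0
[-149.  204.   16.] 21.4
```

Call:
arm_command(targets=[[-47, -13, 0, 8.4, 1], [-94, -25, 0, 16.8, 1], [-140, -38, 0, 25.2, 1], [-187, -50, 0, 33.6, 1], [-234, -63, 0, 42, 1]])

```text
t: 0.6
eef_pos: [431.7, 429.1, 214.4]
tcp_rot: [-3.141, 0.0, 2.012]
ft_force: [0.1, 0.0, 0.5]
opening: 0.996
grip_force: 0.0
```

Call:
arm_command(targets=[[-50, -4, -3, 8.4, 1], [-100, -8, -6, 16.8, 1], [-150, -12, -10, 25.2, 1], [-200, -16, -13, 33.6, 1], [-251, -20, -16, 42, 1]])

```text
t: 1.1
eef_pos: [520.3, 195.7, 230.5]
tcp_rot: [-3.141, 0.0, 1.279]
ft_force: [0.6, -0.0, 0.7]
opening: 0.999
grip_force: 0.0
```

Call:
arm_command(targets=[[-49, 14, 0, 8.4, 1], [-98, 29, 0, 16.8, 1], [-147, 43, 0, 25.2, 1], [-196, 58, 0, 33.6, 1], [-245, 72, 0, 42, 1]])

```text
t: 1.6
eef_pos: [519.6, -54.3, 230.4]
tcp_rot: [-3.141, 0.0, 0.546]
ft_force: [0.6, -0.1, 0.5]
opening: 0.999
grip_force: 0.0
```

Run:
```python
from h import *
go((500,-312,214),.178)
d=snap('wrist','w1.png')
print(proj(d,[(540.6,39,135),(497,-312,90),(476,-103,58)]).round(0).tolist(), np.round(d['hand_eye'],2).tolist())
go((500,-312,214),.178)
```

```text
pos [519.6 -54.3 230.4] yaw 0.546 shift [-150.5  210.1   16.4] roll 21.1 f [ 0.6 -0.1  0.5] t 1.6
[[181.0, 124.0], [418.0, 300.0], [270.0, 225.0]] [[0.0, -0.97, -0.24, 67.29], [1.0, 0.0, 0.0, 1.66], [-0.0, -0.24, 0.97, -170.32], [0.0, 0.0, 0.0, 1.0]]
pos [519.9 -60.2 230.3] yaw 0.533 shift [-145.1  206.7   16.8] roll 20.4 f [ 0.5 -4.4  0.1] t 1.65
```

Run:
```python
from h import *
for i in range(3): d=snap('wrist','w2.png')
a=cv2.imread('pics/w2.png');cv2.imwrite('pics/w2b.png',cv2.resize(a,(800,600),interpolation=cv2.INTER_CUBIC))
go((500,-312,214),.178)
```

```text
pos [519.8 -53.2 230.2] yaw 0.55 shift [-152.1  210.3   16.1] roll 21.3 f [-0.8  0.7  0.2] t 1.8
```

View pics/w2b.png

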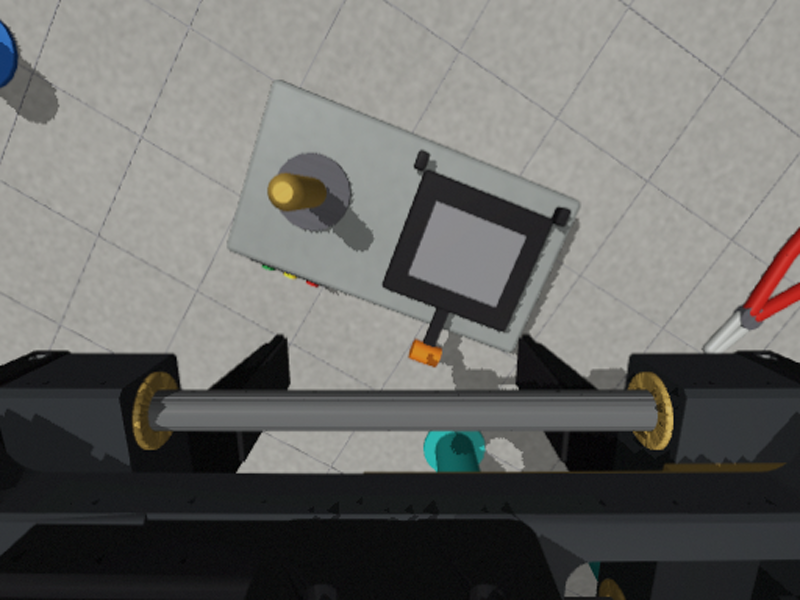

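The wrist view (800 px wide) shows the spindle tip at (283,191), seat centre at (311,192), tab at (426,352) and hinge blobs at (422,160) and (561,216). The deck corners are at (275,80), (580,203) and (229,247).

Run:
```python
from h import *
W=load('w2.png');A=load('scene0.png');B=load('side0.png')
f=lambda u:[(u[0]+.5)*.64-.5,(u[1]+.5)*.64-.5]
for k,u,z in(('tip',(283,191),135),('seat',(311,192),50),('tab',(426,352),60),('pL',(422,160),54),('pR',(561,216),54),('c',(275,80),45),('c',(580,203),45),('c',(229,247),45)): print(k,atz(W,f(u),z).round(1))
fa=lambda u:[(u[0]+.5)/4-.5+120,(u[1]+.5)/4-.5+150]
fb=lambda u:[(u[0]+.5)/3.1-.5+230,(u[1]+.5)/3.1-.5+160]
print(tri((A,fa((633,75))),(B,fb((107,41))),(W,f((283,191)))),tri((A,fa((444,163))),(B,fb((127,210))),(W,f((426,352)))))
print(W['world_from_camera'][:3,3])
go((490,-312,214),.178)
```

```text
tip [542.   39.2 135. ]
seat [541.1  39.4  50. ]
tab [ 478.4 -105.4   60. ]
pL [606.1 -22.   54. ]
pR [ 627.4 -137.1   54. ]
c [598.3 102.3  45. ]
c [ 644.9 -147.    45. ]
c [467.4  76.9  45. ]
(array([541.20524874,  39.00682319, 136.23992351]), [np.float64(3.1761923081527224), np.float64(2.6513791463172116), np.float64(0.9803803698636799)]) (array([ 477.18262617, -104.22219539,   61.14830468]), [np.float64(1.2250704291858416), np.float64(0.9150140543740581), np.float64(1.7199272258421752)])
[578.2114552  -21.29624721 400.46430757]
pos [519.8 -53.2 230.2] yaw 0.55 shift [-160.7  205.    16.1] roll 21.3 f [-0.8  0.7  0.2] t 1.8
```

Run:
```python
from h import *
plan([(445,-322,214)],[.183])
```

```text
[-204.  190.   16.] 21.0
```

Call:
arm_command(targets=[[-34, 32, 3, 7, 1], [-68, 63, 6, 14, 1], [-102, 95, 10, 21, 1], [-136, 127, 13, 21, 1], [-170, 158, 16, 21, 1]])

```text
t: 2.3
eef_pos: [458.1, -276.1, 214.3]
tcp_rot: [-3.141, -0.0, 0.189]
ft_force: [1.0, 0.2, -0.4]
opening: 1.001
grip_force: 0.0
```

Run:
```python
from h import *
for i in range(3): d=snap('wrist','w3.png')
a=cv2.imread('pics/w3.png');cv2.imwrite('pics/w3b.png',cv2.resize(a,(800,600),interpolation=cv2.INTER_CUBIC))
go((497,-312,41),.183)
```

```text
pos [ 457.9 -276.6  214. ] yaw 0.185 shift [ 32.   42.1 172.9] roll 0.1 f [-0.2  0.5 -0.2] t 2.45
```

View pics/w3b.png

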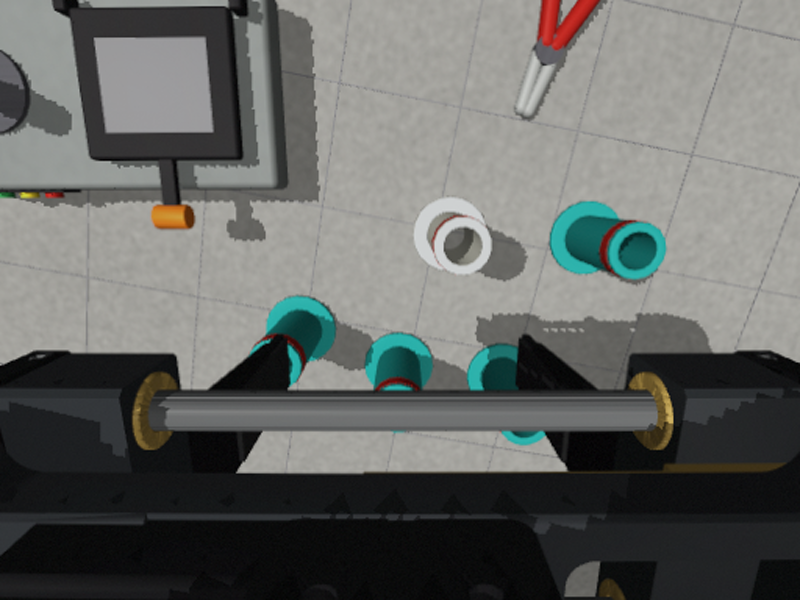

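The white rim's centre is at (462,245) and its flange's at (449,233). The teal at right has its rim at (636,249).

Run:
```python
from h import *
W=load('w3.png')
f=lambda u:[(u[0]+.5)*.64-.5,(u[1]+.5)*.64-.5]
p=atz(W,f((462,245)),90);print(p,atz(W,f((449,233)),6),atz(W,f((172,216)),60),atz(W,f((636,249)),90))
go((p[0],p[1],41),.183)
```

```text
[ 497.99337288 -314.19914942   90.        ] [ 498.41330212 -314.16107652    6.        ] [ 477.14477685 -105.31310565   60.        ] [ 517.1780289  -431.00653535   90.        ]
pos [ 457.9 -276.6  214. ] yaw 0.185 shift [ 32.6  44.5 172.9] roll 0.1 f [-0.2  0.5 -0.2] t 2.45
```

Call:
arm_command(targets=[[16, 22, 20, 0, 1], [33, 44, 60, 0, 1], [33, 44, 100, 0, 1], [33, 44, 140, 0, 1], [33, 44, 173, 0, 1]])

```text
t: 2.95
eef_pos: [499.3, -310.4, 39.5]
tcp_rot: [-3.14, 0.001, 0.189]
ft_force: [0.1, 0.3, 0.7]
opening: 1.001
grip_force: 0.0
```

Run:
```python
from h import *
go((498.2,-314.2,41),.183)
```

```text
pos [ 499.3 -310.4   39.5] yaw 0.189 shift [-1.8  3.5 -1.5] roll 0.3 f [0.1 0.3 0.7] t 2.95
```

Call:
arm_command(targets=[[0, 0, 0, 0, 0.6], [0, 0, 0, 0, 0.3], [0, 0, 0, 0, 0.3], [0, 0, 0, 0, 0.3], [0, 0, 0, 0, 0.3]])

```text
t: 3.45
eef_pos: [499.1, -313.3, 42.9]
tcp_rot: [3.14, -0.002, 0.185]
ft_force: [-0.6, 0.7, -0.0]
opening: 0.637
grip_force: 0.0
```

Run:
```python
from h import *
s=env.state();print(s['opening'],s['grip_force']);go((498.2,-314.2,41),.183)
```

```text
0.6373880778099791 0.0
pos [ 499.1 -313.3   42.9] yaw 0.185 shift [-1.   0.7  1.9] roll 0.1 f [-0.6  0.7 -0. ] t 3.45
```

Call:
arm_command(targets=[[-1, 0, 2, 0, 0.3], [-1, 0, 2, 0, 0.3], [-1, 0, 2, 0, 0.3], [-1, 0, 2, 0, 0.3], [-1, 0, 2, 0, 0.3]])

```text
t: 3.95
eef_pos: [497.5, -313.4, 39.5]
tcp_rot: [-3.141, 0.0, 0.185]
ft_force: [-2.4, -0.7, 2.1]
opening: 0.421
grip_force: 30.0
```

Call:
arm_command(targets=[[0, 0, 0, 0, 0.3], [0, 0, 0, 0, 0.3], [0, 0, 0, 0, 0.3], [0, 0, 0, 0, 0.3], [0, 0, 0, 0, 0.3]])

```text
t: 4.45
eef_pos: [497.6, -313.3, 39.5]
tcp_rot: [-3.142, 0.0, 0.185]
ft_force: [-4.0, -0.7, 4.5]
opening: 0.421
grip_force: 30.0
```

Call:
arm_command(targets=[[0, 0, -10, 0, 0.3], [0, 0, -35, 0, 0.3], [0, 0, -75, 0, 0.3], [0, 0, -115, 0, 0.3], [0, 0, -155, 0, 0.3]])

```text
t: 4.95
eef_pos: [497.5, -313.0, 196.4]
tcp_rot: [-3.141, -0.0, 0.185]
ft_force: [0.8, -0.8, -1.3]
opening: 0.425
grip_force: 30.0
```

Run:
```python
from h import *
s=env.state();print(s['opening'],s['grip_force']);go((541.2,39.5,200),.183)
```

```text
0.4249902187078356 29.99987930059433
pos [ 497.5 -313.   196.4] yaw 0.185 shift [ 107.8 -338.4   -3.5] roll 0.1 f [ 0.8 -0.8 -1.3] t 4.95
```

Call:
arm_command(targets=[[8, -25, -3, 0, 0.3], [19, -60, -8, 0, 0.3], [31, -97, -8, 0, 0.3], [43, -135, -8, 0, 0.3], [55, -173, -8, 0, 0.3]])

```text
t: 5.45
eef_pos: [519.8, -131.5, 203.0]
tcp_rot: [3.142, -0.001, 0.185]
ft_force: [0.8, 0.1, -0.8]
opening: 0.419
grip_force: 30.0
```

Call:
arm_command(targets=[[12, -38, 0, 0, 0.3], [24, -76, 0, 0, 0.3], [36, -114, 0, 0, 0.3], [46, -145, 0, 0, 0.3], [53, -165, 0, 0, 0.3]])

```text
t: 5.95
eef_pos: [541.5, 41.2, 203.0]
tcp_rot: [-3.141, -0.001, 0.187]
ft_force: [0.1, -0.4, -1.5]
opening: 0.42
grip_force: 30.0
```

Call:
arm_command(targets=[[0, 0, 0, 0, 0.3], [0, 0, 0, 0, 0.3], [0, 0, 0, 0, 0.3], [0, 0, 0, 0, 0.3], [0, 0, 0, 0, 0.3]])

```text
t: 6.45
eef_pos: [541.5, 38.0, 202.5]
tcp_rot: [-3.142, -0.0, 0.184]
ft_force: [-0.4, -0.2, -1.6]
opening: 0.419
grip_force: 30.0
```

Run:
```python
from h import *
s=env.state();print(s['opening'],s['grip_force']);go((541.2,39.5,200),.183)
A=snap('scene','s1.png');B=snap('side','s2.png')
c=[]
for n,d in(('s1.png',A),('s2.png',B)):
    u=proj(d,(541,39,180))[0].round().astype(int);x,y=u-[40,50];print(x,y)
    c.append(cv2.resize(cv2.imread('pics/'+n)[y:y+120,x:x+80],None,fx=5,fy=5,interpolation=cv2.INTER_CUBIC))
cv2.imwrite('pics/s12.png',np.hstack(c))
```

```text
0.41927317923909285 29.999736696481705
pos [541.5  38.  202.5] yaw 0.184 shift [-0.  -1.5  2.5] roll 0.1 f [-0.4 -0.2 -1.6] t 6.45
238 112
223 112
```

View pics/s12.png

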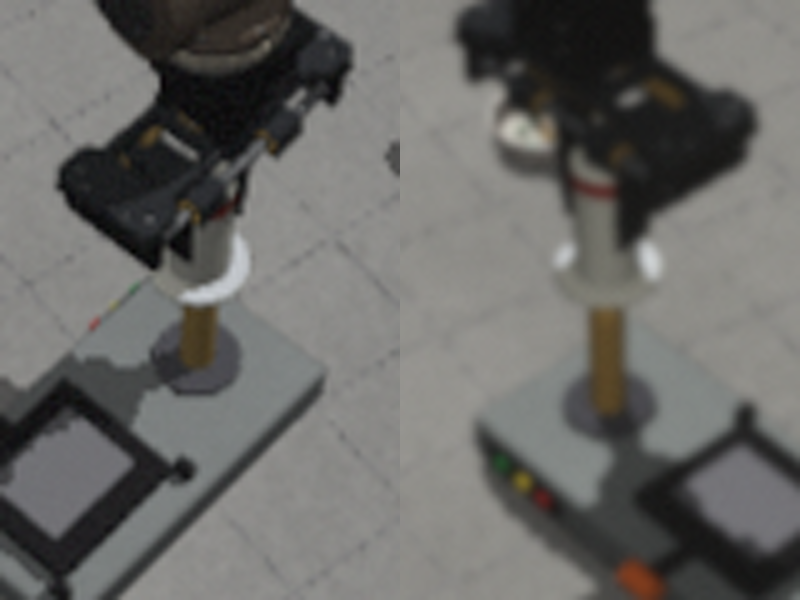

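Bobbin held upright and centred over the spindle (right half: flange centre 608, spindle 608). I'll descend gently, watching force.

Call:
arm_command(targets=[[0, -1, 6, 0, 0.3], [0, -1, 12, 0, 0.3], [0, -1, 18, 0, 0.3], [0, -1, 20, 0, 0.3], [0, -1, 20, 0, 0.3]])

```text
t: 7.05
eef_pos: [541.2, 39.8, 182.0]
tcp_rot: [-3.141, 0.001, 0.185]
ft_force: [0.8, -0.2, -0.6]
opening: 0.423
grip_force: 30.0
```

Call:
arm_command(targets=[[0, 0, 4, 0, 0.3], [0, 0, 8, 0, 0.3], [0, 0, 12, 0, 0.3], [0, 0, 16, 0, 0.3], [0, 0, 20, 0, 0.3]])

```text
t: 7.55
eef_pos: [541.4, 39.8, 162.1]
tcp_rot: [-3.141, -0.0, 0.185]
ft_force: [0.8, 1.5, -1.6]
opening: 0.425
grip_force: 30.0
```

Run:
```python
from h import *
s=env.state();print(s['opening'],s['grip_force'],s['moment']);go((541.2,39.3,150),.183)
```

```text
0.42489290301190213 29.999843537807465 [0.04134075 0.11717039 0.01922293]
pos [541.4  39.8 162.1] yaw 0.185 shift [-0.2  0.5 12.1] roll 0.1 f [ 0.8  1.5 -1.6] t 7.55
```

Call:
arm_command(targets=[[0, 0, 5, 0, 0.3], [0, 0, 10, 0, 0.3], [0, 0, 16, 0, 0.3], [0, 0, 22, 0, 0.3], [0, 0, 28, 0, 0.3]])

```text
t: 8.05
eef_pos: [541.3, 39.8, 134.0]
tcp_rot: [-3.141, -0.0, 0.185]
ft_force: [0.5, 2.1, -0.2]
opening: 0.423
grip_force: 30.0
```

Call:
arm_command(targets=[[0, 0, 7, 0, 0.3], [0, 0, 14, 0, 0.3], [0, 0, 21, 0, 0.3], [0, 0, 28, 0, 0.3], [0, 0, 34, 0, 0.3]])

```text
t: 8.55
eef_pos: [541.3, 39.9, 99.9]
tcp_rot: [-3.141, 0.0, 0.185]
ft_force: [0.5, 2.7, 0.3]
opening: 0.424
grip_force: 30.0
```

Call:
arm_command(targets=[[0, 0.5, 3, 0, 0.3], [0, 0.5, 6, 0, 0.3], [0, 0.5, 8, 0, 0.3], [0, 0.5, 9, 0, 0.3], [0, 0.5, 10, 0, 0.3]])

```text
t: 9.05
eef_pos: [541.5, 39.8, 90.5]
tcp_rot: [-3.141, -0.0, 0.185]
ft_force: [0.5, 6.6, 2.2]
opening: 0.426
grip_force: 30.0
```

Call:
arm_command(targets=[[0, 0, 0.5, 0, 0.3], [0, 0, 1, 0, 0.3], [0, 0, 1, 0, 0.3], [0, 0, 1, 0, 0.3]])

```text
t: 9.45
eef_pos: [541.5, 39.8, 89.6]
tcp_rot: [-3.141, -0.001, 0.185]
ft_force: [0.6, 7.1, 2.1]
opening: 0.42
grip_force: 30.0
```

Moving world -y raised the side force, so I'll ease back the other way and press on down until contact.

Call:
arm_command(targets=[[0, -0.6, 0.5, 0, 0.3], [0, -1, 1, 0, 0.3], [0, -1, 1.5, 0, 0.3], [0, -1, 2, 0, 0.3], [0, -1, 2, 0, 0.3]])

```text
t: 9.95
eef_pos: [541.7, 39.9, 89.4]
tcp_rot: [3.141, -0.002, 0.185]
ft_force: [-5.6, -0.3, 24.3]
opening: 0.424
grip_force: 30.0
```

Seated: 24 N up at TCP z 89.4, as predicted. I'll relax the press, release and rise.

Call:
arm_command(targets=[[0, 0, -1, 0, 0.3], [0, 0, -1, 0, 0.3], [0, 0, -1, 0, 0.7], [0, 0, -1, 0, 1], [0, 0, -1, 0, 1]])

```text
t: 10.45
eef_pos: [541.2, 40.1, 88.3]
tcp_rot: [3.142, 0.0, 0.185]
ft_force: [0.4, -0.2, 0.3]
opening: 0.621
grip_force: 0.0
```

Call:
arm_command(targets=[[0, 0, 0, 0, 1], [0, 0, 0, 0, 1], [0, 0, 0, 0, 1], [0, 0, 0, 0, 1], [0, 0, 0, 0, 1]])

```text
t: 10.95
eef_pos: [541.2, 40.3, 88.5]
tcp_rot: [-3.141, 0.0, 0.185]
ft_force: [-0.3, 1.0, -0.3]
opening: 0.988
grip_force: 0.0
```

Call:
arm_command(targets=[[0, 0, 0, 0, 1], [0, 0, -10, 0, 1], [0, 0, -40, 0, 1], [0, 0, -75, 0, 1], [0, 0, -100, 0, 1]])

```text
t: 11.45
eef_pos: [541.5, 40.3, 191.2]
tcp_rot: [3.141, -0.002, 0.185]
ft_force: [0.3, 0.6, 0.3]
opening: 1.002
grip_force: 0.0
```

Run:
```python
from h import *
go((477,-104.8,190),.183)
A=snap('scene','s3.png');B=snap('side','s4.png')
c=[]
for n,d in(('s3.png',A),('s4.png',B)):
    u=proj(d,(541,39,90))[0].round().astype(int);x,y=u-[40,50];print(x,y)
    c.append(cv2.resize(cv2.imread('pics/'+n)[y:y+120,x:x+80],None,fx=5,fy=5,interpolation=cv2.INTER_CUBIC))
cv2.imwrite('pics/s34.png',np.hstack(c))
```

```text
pos [541.5  40.3 191.2] yaw 0.185 shift [-90.1 130.7   1.1] roll 0.1 f [0.3 0.6 0.3] t 11.45
237 127
224 133
```

View pics/s34.png

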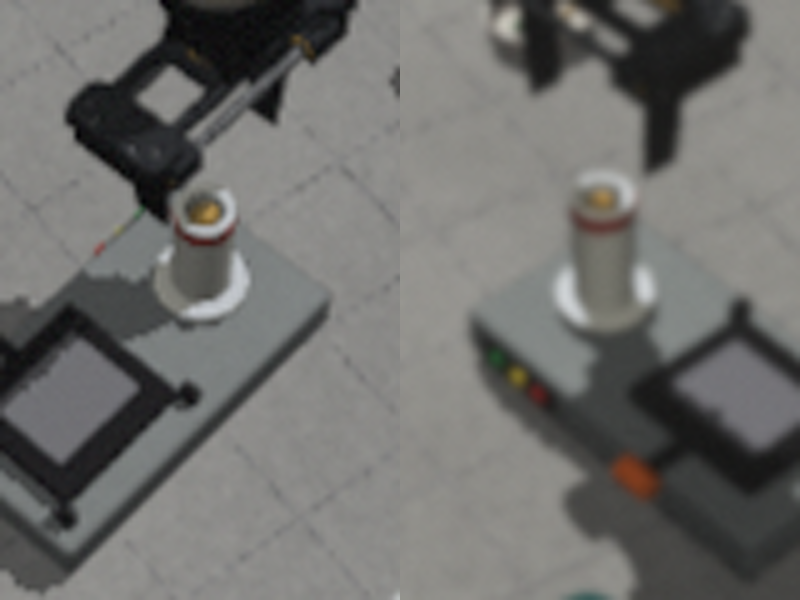

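The bobbin is home upright, with the spindle tip visible in its bore and the tab clear. Next I'll go to the tab.

Call:
arm_command(targets=[[-20, 29, 0, 0, 1], [-40, 58, 0, 0, 1], [-60, 87, 0, 0, 1], [-80, 116, 0, 0, 1], [-90, 130, 0, 0, 1]])

```text
t: 12.05
eef_pos: [475.5, -105.9, 188.3]
tcp_rot: [-3.141, 0.001, 0.184]
ft_force: [-0.7, 0.6, 0.3]
opening: 0.998
grip_force: 0.0
```

Call:
arm_command(targets=[[0, 0, 20, 0, 1], [0, 0, 50, 0, 0.7], [0, 0, 80, 0, 0.6], [0, 0, 100, 0, 0.6], [0, 0, 100, 0, 0.6]])

```text
t: 12.55
eef_pos: [475.4, -103.7, 86.3]
tcp_rot: [-3.139, 0.004, 0.185]
ft_force: [0.4, -0.9, 0.6]
opening: 0.718
grip_force: 0.0
```

Run:
```python
from h import *
go((477.2,-104.8,42),.183)
d=snap('wrist','w5.png')
a=cv2.imread('pics/w5.png')
hsv=cv2.cvtColor(a,cv2.COLOR_BGR2HSV);m=cv2.inRange(hsv,(5,150,120),(18,255,255));n,l,st,c=cv2.connectedComponentsWithStats(m)
for i in range(1,n):
    if st[i,4]>60: print(st[i],atz(d,c[i],61).round(1))
```

```text
pos [ 475.4 -103.7   86.3] yaw 0.185 shift [ 1.8  1.5 44.3] roll 0.1 f [ 0.4 -0.9  0.6] t 12.55
[241 204  32  23 704] [ 477.1 -104.8   61. ]
```

Call:
arm_command(targets=[[1, 1, 20, 0, 0.6], [1, 1, 40, 0, 0.6], [1, 1, 46, 0, 0.6], [1, 1, 46, 0, 0.6], [1, 1, 46, 0, 0.4]])

```text
t: 13.1
eef_pos: [478.4, -105.0, 43.5]
tcp_rot: [3.141, -0.001, 0.185]
ft_force: [-0.4, -0.7, -0.1]
opening: 0.557
grip_force: 0.0
```

Call:
arm_command(targets=[[0, 0, 0, 0, 0.3], [0, 0, 0, 0, 0.15], [0, 0, 0, 0, 0.1], [0, 0, 0, 0, 0.1], [0, 0, 0, 0, 0.1]])

```text
t: 13.6
eef_pos: [477.4, -103.0, 42.5]
tcp_rot: [-3.139, 0.001, 0.184]
ft_force: [3.6, 20.1, 2.4]
opening: 0.252
grip_force: 30.0
```

Call:
arm_command(targets=[[0, 0, 0, 0, 0.1], [0, 0, 0, 0, 0.1], [0, 0, 0, 0, 0.1], [0, 0, 0, 0, 0.1], [0, 0, 0, 0, 0.1]])

```text
t: 14.1
eef_pos: [477.5, -103.0, 42.5]
tcp_rot: [-3.139, 0.001, 0.184]
ft_force: [3.6, 19.5, 2.2]
opening: 0.247
grip_force: 30.0
```

Run:
```python
from h import *
go((477.2,-104.8,42),.183)
t0=np.arcsin((61-54)/140)
for t in np.linspace(t0,np.pi/3,16)[1:]: print(round(t,2),(140*(np.cos(t0)-np.cos(t))).round(1),(-140*(np.sin(t)-np.sin(t0))).round(1))
```

```text
pos [ 477.5 -103.    42.5] yaw 0.184 shift [-0.6  1.8  0.5] roll 0.1 f [ 3.6 19.5  2.2] t 14.1
0.12 0.8 -9.3
0.18 2.2 -18.5
0.25 4.2 -27.6
0.32 6.8 -36.5
0.38 9.9 -45.2
0.45 13.7 -53.8
0.52 18.0 -62.0
0.58 22.9 -69.9
0.65 28.2 -77.5
0.71 34.1 -84.8
0.78 40.4 -91.6
0.85 47.2 -98.0
0.91 54.4 -103.9
0.98 61.9 -109.3
1.05 69.8 -114.2
```

The tab is pinched (opening 0.25 = 24 mm). I'll raise it along the arc, relaxing the lateral offset as I go.

Call:
arm_command(targets=[[0.3, -1, -5, 0, 0.1], [0.8, -1.5, -9.3, 0, 0.1], [1.5, -1.5, -14, 0, 0.1], [2.2, -1.5, -18.5, 0, 0.1], [4.2, -1.5, -27.6, 0, 0.1]])

```text
t: 14.6
eef_pos: [480.9, -102.1, 69.7]
tcp_rot: [-3.14, 0.002, 0.185]
ft_force: [1.0, 6.2, -6.7]
opening: 0.249
grip_force: 30.0
```

Run:
```python
from h import *
s=env.state();print(s['opening'],s['grip_force'],s['moment']);go((481.3,-103.0,70),.183)
```

```text
0.2491606695787203 29.998835921287537 [ 0.88974585  0.28660502 -0.10623219]
pos [ 480.9 -102.1   69.7] yaw 0.185 shift [ 0.2  1.  -0.3] roll 0.1 f [ 1.   6.2 -6.7] t 14.6
```

Call:
arm_command(targets=[[2.6, -0.5, -8.9, 0, 0.1], [5.7, -0.5, -17.6, 0, 0.1], [9.5, -0.5, -26.2, 0, 0.1], [13.8, -0.5, -34.4, 0, 0.1], [18.7, -0.5, -42.3, 0, 0.1]])

```text
t: 15.1
eef_pos: [500.0, -98.5, 113.0]
tcp_rot: [-3.141, 0.001, 0.185]
ft_force: [-2.7, 2.7, -6.3]
opening: 0.251
grip_force: 30.0
```

Call:
arm_command(targets=[[5.3, 0, -7.6, 0, 0.1], [11.2, 0, -14.9, 0, 0.1], [17.5, 0, -21.7, 0, 0.1], [24.3, 0, -28.1, 0, 0.1], [31.5, 0, -34, 0, 0.1]])

```text
t: 15.6
eef_pos: [531.3, -92.7, 147.0]
tcp_rot: [-3.141, 0.001, 0.185]
ft_force: [-4.4, 3.1, -5.2]
opening: 0.249
grip_force: 30.0
```

Call:
arm_command(targets=[[3.7, 0, -2.7, 0, 0.1], [7.5, 0, -5.4, 0, 0.1], [11.4, 0, -7.8, 0, 0.1], [15.4, 0, -10.3, 0, 0.1], [15.4, 0, -10.3, 0, 0.1]])

```text
t: 16.1
eef_pos: [546.9, -89.9, 157.5]
tcp_rot: [3.142, -0.001, 0.185]
ft_force: [-4.3, 4.8, 1.1]
opening: 0.251
grip_force: 30.0
```

Run:
```python
from h import *
s=env.state();print(s['opening'],s['grip_force'],s['moment']);go((477.5,-103,42.5),.183)
h=np.array([616.5,-79.6,54]);g=np.array(s['eef_pos'])+[0,0,19];v=g-h
dx=-(v[0]*.983+v[1]*.182);print('r',np.hypot(dx,v[2]),'theta',np.arctan2(v[2],dx))
```

```text
0.2511140701804073 29.99968707561493 [0.7369399  0.95231729 0.02503142]
pos [546.9 -89.9 157.5] yaw 0.185 shift [-7.07e+01  1.00e-01  1.15e+02] roll 0.1 f [-4.3  4.8  1.1] t 16.1
r 141.27044572314423 theta 1.0497683371781281
```

Angle is about 1.05 rad. I'll release and withdraw upward.

Call:
arm_command(targets=[[0, 0, 0, 0, 0.3], [0, 0, 0, 0, 0.4], [0, 0, 0, 0, 0.6], [0, 0, 0, 0, 0.6], [0, 0, 0, 0, 0.6]])

```text
t: 16.6
eef_pos: [546.3, -90.2, 156.8]
tcp_rot: [3.141, -0.001, 0.185]
ft_force: [-0.3, 0.5, -1.0]
opening: 0.569
grip_force: 0.0
```

Call:
arm_command(targets=[[0, 0, 0, 0, 0.6], [0, 0, -10, 0, 0.6], [0, 0, -35, 0, 0.6], [0, 0, -70, 0, 0.6], [0, 0, -100, 0, 0.6]])

```text
t: 17.1
eef_pos: [546.2, -90.1, 259.0]
tcp_rot: [3.141, -0.001, 0.185]
ft_force: [0.5, 0.1, -0.7]
opening: 0.599
grip_force: 0.0
```

Call:
arm_command(targets=[[-20, 0, 0, 0, 0.6], [-50, 0, 0, 0, 0.6], [-70, 0, 0, 0, 0.6], [-70, 0, 0, 0, 0.6], [-70, 0, 0, 0, 0.6]])

```text
t: 17.6
eef_pos: [477.8, -103.2, 257.5]
tcp_rot: [3.141, -0.001, 0.185]
ft_force: [0.7, -0.3, 0.2]
opening: 0.601
grip_force: 0.0
```

Run:
```python
from h import *
s=env.state();print(s['opening'],s['ft_force'],s['eef_pos'],s['t'])
h=np.array([616.5,-79.6,54]);x=np.array([.983,.182,0]);c=[]
for n,fn in(('scene','e1.png'),('side','e2.png')):
    d=snap(n,fn);a=cv2.imread('pics/'+fn)
    u=proj(d,(580,-30,90))[0].round().astype(int);x0,y0=u-[50,60]
    for t in(.925,1.05,1.17):
        print(n,t,(proj(d,h-140*np.cos(t)*x+[0,0,140*np.sin(t)])[0]-[x0,y0]).round(1)*4)
    m=cv2.inRange(cv2.cvtColor(a,cv2.COLOR_BGR2HSV),(5,150,100),(18,255,255));m2=np.zeros_like(m);m2[y0:y0+120,x0:x0+100]=m[y0:y0+120,x0:x0+100]
    nn,l,st,ce=cv2.connectedComponentsWithStats(m2)
    for i in range(1,nn): 
        if st[i,4]>8: print('orange',(ce[i]-[x0,y0])*4,st[i,4])
    c.append(cv2.resize(a[y0:y0+120,x0:x0+100],None,fx=4,fy=4,interpolation=cv2.INTER_CUBIC))
cv2.imwrite('pics/e12.png',np.hstack(c))
```

```text
0.6008077890158703 [ 0.65238615 -0.33727275  0.17040697] [ 477.83472807 -103.15509252  257.53412722] 17.6
scene 0.925 [ 94.4 195.2]
scene 1.05 [108. 200.]
scene 1.17 [122.4 206.8]
orange [100.22857143 191.08571429] 35
side 0.925 [199.2 244.4]
side 1.05 [214.4 224.8]
side 1.17 [230.  206.8]
orange [201.7 233.4] 40
```

View pics/e12.png

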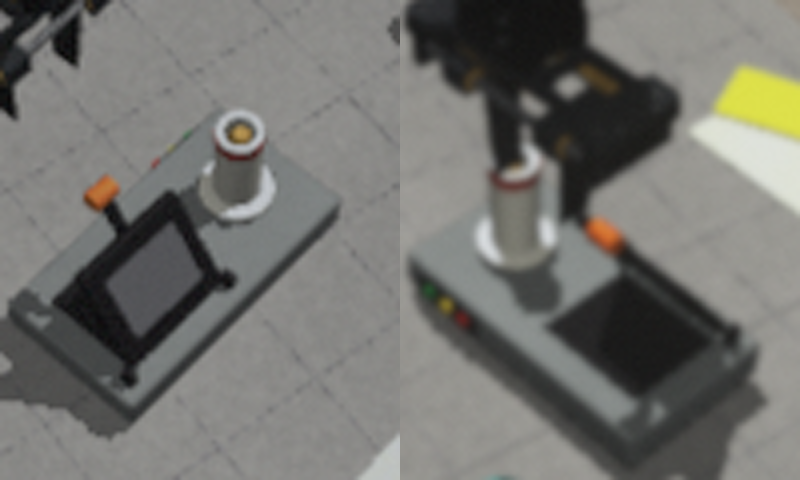

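The display stands up with the tab clear, and the bobbin is home. I'll check the angle by triangulating the tab.

Run:
```python
from h import *
A=load('e1.png');B=load('e2.png');h=np.array([616.5,-79.6,54])
o=[proj(d,(580,-30,90))[0].round().astype(int)-[50,60] for d in(A,B)]
W=snap('wrist','w6.png');a=cv2.imread('pics/w6.png')
m=cv2.inRange(cv2.cvtColor(a,cv2.COLOR_BGR2HSV),(5,150,120),(18,255,255));n,l,st,c=cv2.connectedComponentsWithStats(m)
i=1+np.argmax(st[1:,4]);print(st[i],c[i])
u1=o[0]+np.array([102,193])/4-.4;u2=o[1]+np.array([204,235])/4-.4
for obs in(((A,u1),(B,u2)),((A,u1),(B,u2),(W,c[i]))):
    p,e=tri(*obs);v=p-h;dx=-(v[0]*.983+v[1]*.182);print(p.round(1),np.round(e,1),'r',np.hypot(dx,v[2]),'theta',np.arctan2(v[2],dx))
```

```text
[244 121  27  20 535] [256.93831776 130.55327103]
[537.5 -92.2 172.9] [0.6 0.6] r 143.26366923993618 theta 0.9789997831915958
[538.  -92.8 173.5] [1.  0.7 1. ] r 143.53398431882601 theta 0.9832389550066231
```

All estimates put the display at 0.98–1.02 rad, inside the 0.925–1.17 window, and the arm is clear. I'm handing in.

```bash
python3 -c "
from cell import env
print(env.job_done())"
```

```text
the job is handed in; nothing more can be done
None
```

I handed the job in with the white bobbin seated on the spindle and released, and the display standing at about 57 degrees (0.98–1.02 rad measured, window 0.925–1.17); the arm is clear, I saw no contact with the blue bobbin, dish or pliers but did not re-measure them, and the hand-in returned no verdict.

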